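Lock the bayonet cap of an air filter housing

ROBOT

A 7-joint arm with a two-finger parallel gripper is mounted at the origin on a cart in front of the work surface, level with it; the furniture and walls round the work are solid. World frame = base frame: x ahead of the robot, y to its left, z up, the work surface at z = 0. Lengths are in m, angles in rad, forces in N, time in s.
With the tool pointing down it reaches from about 0.425 to 0.825 m from the base axis. Payload 3.6 kg.
Tool frame: the origin (TCP) lies on the centre line of the jaws, within the pads' length; the fingertips stand ahead of it and the grasp point (between the pads) lies 3 mm ahead of it (nose_length is the z of the fingertips in the tool frame, in m); z points along the fingers, y is the line along which they close (so a half turn about z gives the same grasp; the last joint's range is limited). The gripper opens to 85 mm and grips with 20 to 120 N. Pads are 22 mm wide; open, the fingers measure 114 mm over their backs; the gripper's body (76 mm by 85 mm) begins 54 mm behind the grasp point. The pads swing forward as they close: fully open they stand 13 mm farther back than shut.
Start: joints at [-1.23, 0.615, -0.013, 1.423, 0.008, 1.103, -0.04], TCP at [0.234, 0.607, 0.253] pointing down, gripper open.
Joint ranges: [-3.12, 3.12], [-0.3, 2.06], [-1.34, 1.32], [0.26, 2.42], [-1.36, 4.5], [0.01, 1.98], [-2.84, 2.84]. Speed limits (rad/s): [2.79, 2.79, 3.14, 3.14, 3.14, 3.14, 3.14].

INTERFACE

Orientations are given as a unit quaternion [w, x, y, z].
In Python, from rig import get_state, snapshot, hand_in, nose_length gives the robot as it stands.
- The arm moves only by the tool send_rows, never from a script. Its argument "moves" is a list of rows, each a list of 5 numbers: the shift along the world's x, y, z in mm, then the turn about the world's z in rad, then the finger opening in mm, from 0 to 85.4. In form: [[x, y, z, twist, hand], ...]. A call has 1 to 8 rows; each row shifts and turns the commanded pose from where the row before left it; what a row does not reach is not made up. A row lasts 1/12 s, in which the tool goes at most 41.7 mm and 7.16 degrees, less where a joint would pass 70% of its speed; a pose out of reach is approached as far as the arm can. A call is refused whole if a number of a shift passes 41.7 or a number of a turn 0.125, either way. A call with a gripper value outside its range is refused whole. The fingers move at their own pace and stop on an object; the grip force is fixed at half the most. Time passes only in rows, so rows that do not move let the fingers close. It gives the time, the measured TCP pose, the force, the opening and the grip force at its end, in the units of the state.
- get_state(): the state, without advancing time (a new reading comes with each control period).
- snapshot(name): name is "scene" or "top" or "wrist"; returns a dict with "img" (384x512x3 uint8, red, green, blue), "intrinsics" (3x3 intrinsics, pixels), "R" (3x3) and "t" (3): a world point X has camera coordinates R X + t. Camera axes: x right, y down, z forward; pixel columns grow to the right and rows downward; lengths in m; the calibration is good to about 2 mm. A picture is of the moment at which its call begins. There is no depth.
- hand_in(): hands the job in; it is judged then, once.
The state is a dict: "clock": time; "qpos": joint angles; "qvel": joint speeds; "joint_torque": joint torques, N m; "eef_pos": TCP position; "tcp_rot": TCP orientation; "force": force on the tool from outside, world axes, zero at the start; "torque": the same for the moment, N m; "grip_width": opening from 0.0 (shut) to 1.0 (fully open); "grip_force": force on a finger pad.
Only numpy, scipy, OpenCV 4.12 (cv2) and the standard library are available. Lean on these libraries where they do the work, as an engineer would, in place of code of your own. Each camera call takes 0.05 s, during which the arm holds its last target. There are 200 camera calls.

TASK

The orange cap of one air filter housing is still standing loose and unlocked in its neck. Press it straight down against its spring, turn it a quarter turn clockwise (seen from above) as far as its locked position, and let go so that it springs up into its catch. Leave the blue cap, which is already locked, alone.

Things in the scene. Friction and masses are not known exactly. Their poses are not given: they have to be found in the camera images.
- orange_cap: Loose orange bayonet cap, 66 mm across, 0.12 kg, standing unlocked in its housing's neck. Origin: on its axis at the underside of its 8 mm flange; z up. On top an upright grip bar in the middle: 12 mm thick (along y), 50 long (along x), from 8 to 40 mm above the origin, white line on top; pinch it across the 12 mm. Below, a plug with two lugs on a spring. The same turned half round.
- orange_housing: Fixed round grey filter housing, neck 72 mm across, rim 70 mm high, foot 96 mm across. Origin: on its axis at the bench top; z up. x axis (green marks on the neck): direction of the cap's bar when locked. Unlocked, the bar lies 80 (+-4) degrees anticlockwise of it, at the white marks. Above this origin, the cap's origin is at 86 mm unlocked, 77.5 locked, 70 pressed down on the rim.
- orange_neck (a point): Centre of the housing's rim, 70 mm up. Lugs clear the lip when the cap is pressed 12 to 16 mm down from its start (14 is good; at 16 it meets the rim); the spring gives 5 N rising to 11 N. Held down, it turns clockwise (from above) 80 degrees; the catch takes it within 12 degrees of the green marks. Let go, it rises about 5.5 mm and is locked; a gap of 7.5 mm stays under the flange.
- blue_cap: Cap of the same shape and size in blue, already locked in a second housing of the same kind; leave it alone. Origin and axes as for the orange cap.
There are look-alikes about, which are no part of the job. There is more than one size of the orange_cap; the one meant has the size given above.

How it is judged:
By the outcome, as a careful person would: the job done as asked, in the order asked, and still so for the second after the job is handed in, with the robot touching nothing.
It also fails if it takes over 32 s, if anything falls off the work surface, if the arm or the gripper's body presses on something with over 40 N, if the wrist force passes 120 N, or if a joint passes its speed limit or range.

## Working session

There is one attempt and no reset: what is moved stays moved. The work goes in short steps, Python scripts to look and compute and a tool call to move; the robot and the scene stay as the last step left them, time stands still between calls to the robot, and variables do not carry over. Pictures are saved under pics/ and viewed, at most 10 in all, crops included, and the job is handed in when it is done.

Besides the shell and the picture viewer there is one more tool, called after "Request:" as name(argument=value, ...), one argument or row to a line, values as JSON. send_rows: Moves the arm, as the interface text tells. Its arguments: {"type":"object","properties":{"moves":{"type":"array"}},"required":["moves"]}

```bash
mkdir -p pics
python3 - <<'E'
from rig import *
import cv2,numpy as np
a=[]
for n in("top","scene"):
    s=snapshot(n);cv2.imwrite(f"pics/{n}0.png",s["img"][:,:,::-1]);np.savez(n+"0.npz",**s)
    print(n,s["intrinsics"].tolist(),s["R"].round(3).tolist(),s["t"].round(3).tolist())
s=get_state();print(s,nose_length() if callable(nose_length) else nose_length)
E
```

```text
top [[388.7488030269045, 0.0, 258.3031160564432], [0.0, 388.7488030269045, 194.88875941093738], [0.0, 0.0, 1.0]] [[0.005, -1.0, -0.006], [-0.986, -0.004, -0.17], [0.17, 0.007, -0.985]] [-0.0, 0.445, 0.862]
scene [[394.62650050803313, 0.0, 258.9163903403962], [0.0, 394.62650050803313, 185.08687032792727], [0.0, 0.0, 1.0]] [[0.786, -0.618, 0.012], [-0.261, -0.349, -0.9], [0.561, 0.704, -0.435]] [-0.36, 0.177, 0.625]
{'clock': 0.1, 'qpos': array([-1.22948249,  0.61583384, -0.01264683,  1.42479651,  0.00808198,
        1.10342408, -0.04038695]), 'qvel': array([-0.00036639, -0.00066253, -0.00033825, -0.00380807,  0.00105115,
        0.00249784,  0.00105244]), 'joint_torque': array([ 9.96732051e-04, -4.70382214e+01,  2.60261837e-01, -1.71570575e+01,
        1.01293056e-02,  5.86033246e-03,  2.17873906e-07]), 'eef_pos': array([0.23345443, 0.60591293, 0.25222732]), 'tcp_rot': array([-2.21199596e-04,  1.82824880e-01,  9.83144754e-01, -1.18581877e-03]), 'force': array([-0.13381157, -0.27678026,  0.30606372]), 'torque': array([-0.02762249,  0.03464916, -0.01309841]), 'grip_force': 0.0, 'grip_width': 0.9984096585276635} 0.022
```

View pics/top0.png

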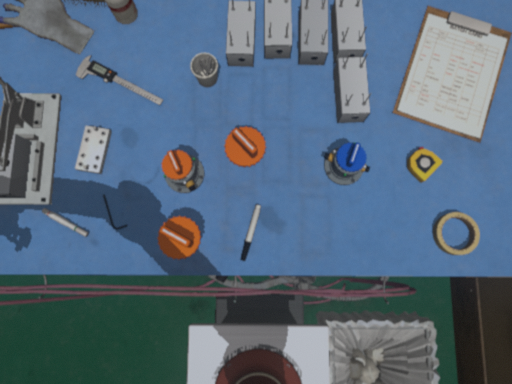

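View pics/scene0.png

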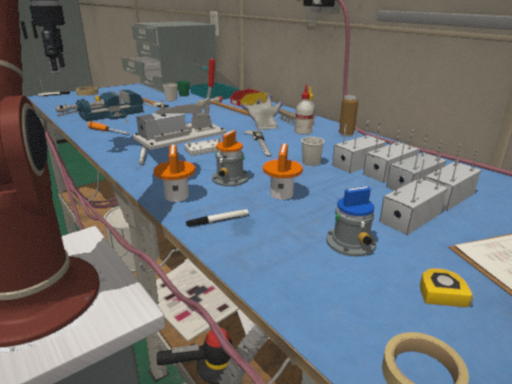

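The small orange cap in the grey housing, at top-view (178,163), is the target. The orange caps at (245,146) and (180,238) are larger and stand on stubs without a proper housing, so they are look-alikes. The blue cap is at (351,157).

```bash
cat > h.py <<'E'
import cv2,numpy as np
def ray(s,uv,z):
    d=np.linalg.inv(s["intrinsics"])@np.array([uv[0],uv[1],1.]);d=s["R"].T@d;c=-s["R"].T@s["t"]
    return c+d*(z-c[2])/d[2]
def orange(img):
    h=cv2.cvtColor(img,cv2.COLOR_RGB2HSV);return cv2.inRange(h,(3,140,60),(16,255,255))
E
python3 - <<'E'
from h import *
s=dict(np.load("top0.npz"));m=orange(s["img"])
n,l,st,c=cv2.connectedComponentsWithStats(m)
for i in range(1,n):
    if st[i,4]>150: print(st[i],c[i].round(1),ray(s,c[i],.1).round(3))
x0,y0=150,135
cr=s["img"][y0:y0+65,x0:x0+70,::-1];cv2.imwrite("pics/c1.png",cv2.resize(cr,None,fx=8,fy=8,interpolation=cv2.INTER_CUBIC))
E
```

```text
[ 225  127   40   39 1098] [244.8 146.6] [0.542 0.032 0.1  ]
[162 150  30  29 603] [176.9 164.8] [0.5   0.179 0.1  ]
[ 158  216   42   43 1259] [179.4 237.3] [0.342 0.168 0.1  ]
```

View pics/c1.png

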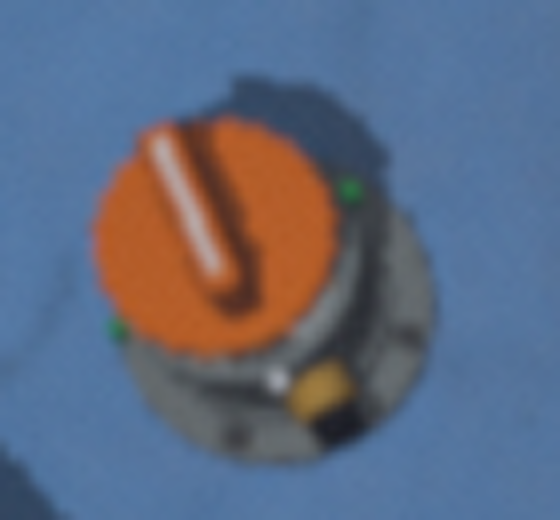

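The crop shows the bar's white line running from (160,145) to (215,272). The green marks are at (350,190) and (118,328), and the flange centre is near (216,236).

Run:
```python
from h import *
s=dict(np.load("top0.npz"))
f=lambda p,z:ray(s,(150+(p[0]+.5)/8-.5,135+(p[1]+.5)/8-.5),z)
a,b=f((160,145),.126),f((215,272),.126);g,h=f((350,190),.066),f((118,328),.066)
ang=lambda d:np.degrees(np.arctan2(d[1],d[0]))
print((a+b)/2,ang(a-b),np.linalg.norm(a-b),(g+h)/2,ang(g-h),np.linalg.norm(g-h),f((216,236),.094))
from rig import get_state
from scipy.spatial.transform import Rotation as R
q=get_state()["tcp_rot"];M=R.from_quat(q[[1,2,3,0]]).as_matrix();print(M.round(3),"yaxis ang",ang(M[:,1]))
```

```text
[0.50259305 0.18232756 0.126     ] 24.890677912070363 0.03816321616884241 [0.50367911 0.18234581 0.066     ] -57.82193912522064 0.07606570618048894 [0.50319264 0.18159141 0.094     ]
[[-0.933  0.359 -0.001]
 [ 0.359  0.933 -0.002]
 [ 0.    -0.002 -1.   ]] yaxis ang 68.93129556891677
```

Request:
send_rows(
  moves=[
    [18, -32, 0, 0.06, 50],
    [18, -32, 0, 0.06, 50],
    [18, -32, 0, 0.06, 50],
    [18, -32, 0, 0.06, 50],
    [18, -32, 0, 0.06, 50],
    [20, -32, 0, 0.06, 50],
    [20, -32, 0, 0.06, 50],
    [20, -32, 0, 0.06, 50],
  ],
)

```text
clock: 0.77
eef_pos: [0.3841, 0.3486, 0.253]
tcp_rot: [-0.0, -0.058, 0.998, -0.0]
force: [0.5, 0.1, 0.3]
grip_width: 0.587
grip_force: 0.0
```

Request:
send_rows(
  moves=[
    [20, -32, 0, 0.06, 50],
    [20, -32, 0, 0.06, 50],
    [20, -32, 0, 0.06, 50],
    [20, -32, 0, 0.06, 50],
    [0, 0, 0, 0, 50],
    [0, 0, 0, 0, 50],
  ],
)

```text
clock: 1.27
eef_pos: [0.465, 0.2192, 0.2528]
tcp_rot: [-0.0, -0.172, 0.985, -0.001]
force: [-0.8, 1.0, 0.1]
grip_width: 0.584
grip_force: 0.0
```

Request:
send_rows(
  moves=[
    [19, -18.5, 0, 0.045, 50],
    [19, -18.5, 0, 0.045, 50],
    [0, 0, -10, 0, 50],
    [0, 0, 0, 0, 50],
    [0, 0, 0, 0, 50],
  ],
)

```text
clock: 1.68
eef_pos: [0.5002, 0.1871, 0.2426]
tcp_rot: [-0.001, -0.22, 0.975, 0.0]
force: [-0.3, 1.1, 0.1]
grip_width: 0.588
grip_force: 0.0
```

Run:
```python
from rig import *
import cv2,numpy as np
s=snapshot("wrist");cv2.imwrite("pics/w1.png",s["img"][:,:,::-1]);np.savez("w1.npz",**s)
print(get_state()["eef_pos"],-s["R"].T@s["t"])
```

```text
[0.50031954 0.18752406 0.24310802] [0.43633575 0.15790287 0.36241019]
```

View pics/w1.png

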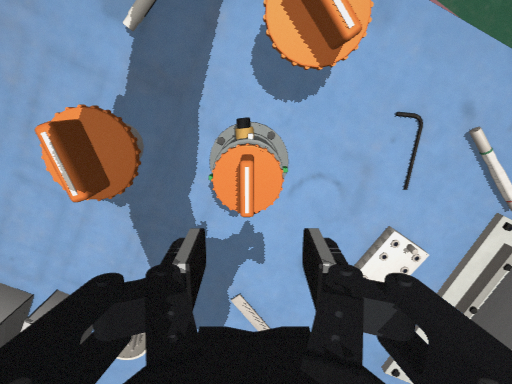

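The cap is centred near (248,179). Its white line runs from (247,160) to (247,213), and the green marks are near (210,177) and (285,170).

Run:
```python
from h import *
s=dict(np.load("w1.npz"));im=s["img"];hs=cv2.cvtColor(im,cv2.COLOR_RGB2HSV)
ang=lambda d:np.degrees(np.arctan2(d[1],d[0]))
w=cv2.inRange(hs,(0,0,170),(180,70,255));r=np.zeros_like(w);r[150:220,235:262]=255
n,l,st,c=cv2.connectedComponentsWithStats(w&r);i=1+st[1:,4].argmax()
y,x=np.where(l==i);p=np.c_[x,y].astype(np.float32);print(st[i],c[i])
v=cv2.fitLine(p,cv2.DIST_L2,0,.01,.01).ravel();t=(p-v[2:])@v[:2]
a,b=[ray(s,v[2:]+v[:2]*k,.126) for k in(t.min(),t.max())];print("bar",(a+b)/2,ang(a-b)%180,np.linalg.norm(a-b))
g=cv2.inRange(hs,(40,90,40),(85,255,255));g[:150]=0;g[200:]=0;g[:,:200]=0;g[:,300:]=0
n,l,st,c=cv2.connectedComponentsWithStats(g);print(st[1:],c[1:])
G=[ray(s,c[k],.066) for k in range(1,n) if st[k,4]>2]
if len(G)==2:print("green",sum(G)/2,ang(G[0]-G[1])%180,np.linalg.norm(G[0]-G[1]))
m=orange(im);n,l,st,c=cv2.connectedComponentsWithStats(m);i=l[190,265];q=cv2.minEnclosingCircle(cv2.findContours((l==i).astype('u1'),0,2)[0][0]);print(q,ray(s,q[0],.09))
```

```text
[245 167   4  46 184] [246.5 189.5]
bar [0.50273496 0.18318704 0.126     ] 25.0828397997455 0.03881106881937013
[[283 166   5   6  25]
 [208 174   5   6  20]] [[284.96 168.76]
 [210.35 176.35]]
green [0.50234868 0.18268897 0.066     ] 121.41426553788042 0.07648670637124896
((247.0, 179.60958862304688), 36.60968780517578) [0.50338608 0.18312985 0.09      ]
```

Request:
send_rows(
  moves=[
    [2.5, -4.5, -20, 0, 50],
    [0, 0, -30, 0, 50],
    [0, 0, -30, 0, 50],
    [0, 0, -25, 0, 50],
    [0, 0, -10, 0, 50],
    [0, 0, -5, 0, 50],
    [0, 0, 0, 0, 50],
    [0, 0, 0, 0, 50],
  ],
)

```text
clock: 2.4
eef_pos: [0.5048, 0.182, 0.1245]
tcp_rot: [0.001, -0.22, 0.976, 0.0]
force: [-0.0, -0.3, -0.2]
grip_width: 0.584
grip_force: 0.0
```

Request:
send_rows(
  moves=[
    [-2, 1, -2, 0, 50],
    [0, 0, 0, 0, 30],
    [0, 0, 0, 0, 16],
    [0, 0, 0, 0, 8],
    [0, 0, 0, 0, 4],
    [0, 0, 0, 0, 4],
    [0, 0, 0, 0, 4],
    [0, 0, 0, 0, 4],
  ],
)

```text
clock: 3.07
eef_pos: [0.5025, 0.1821, 0.1217]
tcp_rot: [0.0, -0.219, 0.976, -0.0]
force: [-0.9, 0.2, 3.5]
grip_width: 0.126
grip_force: 60.3
```

Request:
send_rows(
  moves=[
    [0, 0, -4, 0, 4],
    [0, 0, -4, 0, 4],
    [0, 0, -3, 0, 4],
    [0, 0, -3, 0, 4],
    [0, 0, 0, 0, 4],
    [0, 0, 0, 0, 4],
  ],
)

```text
clock: 3.57
eef_pos: [0.5026, 0.1821, 0.1081]
tcp_rot: [0.0, -0.219, 0.976, -0.0]
force: [-1.0, -2.1, 8.8]
grip_width: 0.13
grip_force: 61.0
```

Request:
send_rows(
  moves=[
    [0, 0, -0.6, -0.05, 4],
    [0, 0, 0, -0.1, 4],
    [0, 0, 0, -0.1, 4],
    [0, 0, 0, -0.1, 4],
    [0, 0, 0, -0.1, 4],
    [0, 0, 0, -0.1, 4],
    [0, 0, 0, 0, 4],
  ],
)

```text
clock: 4.15
eef_pos: [0.5036, 0.1825, 0.108]
tcp_rot: [0.002, 0.055, 0.998, 0.0]
force: [-0.2, -0.5, 9.1]
grip_width: 0.127
grip_force: 61.1
```

Request:
send_rows(
  moves=[
    [0, 0, 0, -0.1, 4],
    [0, 0, 0, -0.1, 4],
    [0, 0, 0, -0.1, 4],
    [0, 0, 0, -0.1, 4],
    [0, 0, 0, -0.1, 4],
    [0, 0, 0, -0.1, 4],
    [0, 0, 0, -0.1, 4],
    [0, 0, 0, 0, 4],
  ],
)

```text
clock: 4.82
eef_pos: [0.5039, 0.1824, 0.108]
tcp_rot: [0.002, 0.395, 0.919, 0.001]
force: [0.4, -0.5, 8.8]
grip_width: 0.129
grip_force: 61.1
```

Request:
send_rows(
  moves=[
    [0, 0, 0, -0.08, 4],
    [0, 0, 0, -0.06, 4],
    [0, 0, 0, -0.04, 4],
    [0, 0, 0, 0, 4],
    [0, 0, 0, 0, 4],
  ],
)

```text
clock: 5.23
eef_pos: [0.5039, 0.1823, 0.108]
tcp_rot: [0.002, 0.474, 0.88, 0.001]
force: [-0.8, 0.3, 8.2]
grip_width: 0.126
grip_force: 61.1
```

Run:
```python
from rig import *
import cv2
s=get_state();print(s["torque"],s["force"])
i=snapshot("top")["img"];cv2.imwrite("pics/t2.png",cv2.resize(i[110:210,120:250,::-1],None,fx=5,fy=5,interpolation=cv2.INTER_CUBIC))
```

```text
[-0.07837668  0.02997849 -0.01075607] [-0.81431678  0.27403011  8.21320775]
```

Request:
send_rows(
  moves=[
    [0, 0, 0, -0.02, 4],
    [0, 0, 0, -0.02, 4],
    [0, 0, 0, 0, 4],
  ],
)

```text
clock: 5.53
eef_pos: [0.5039, 0.1823, 0.108]
tcp_rot: [0.002, 0.492, 0.871, 0.001]
force: [-0.3, -0.8, 9.0]
grip_width: 0.129
grip_force: 61.1
```

Run:
```python
from rig import *
s=get_state();print(s["torque"],s["force"],s["tcp_rot"])
```

```text
[-0.14631515  0.06433446  0.04705186] [-0.28482867 -0.82172187  9.04217632] [0.00151549 0.49172091 0.87075039 0.00142005]
```

Request:
send_rows(
  moves=[
    [0, 0, -0.2, 0, 4],
    [0, 0, 1.5, 0, 4],
    [0, 0, 1.5, 0, 4],
    [0, 0, 1, 0, 4],
    [0, 0, 0, 0, 12],
    [0, 0, 0, 0, 20],
    [0, 0, 0, 0, 30],
    [0, 0, 0, 0, 30],
  ],
)

```text
clock: 6.2
eef_pos: [0.5015, 0.182, 0.1099]
tcp_rot: [-0.001, 0.491, 0.871, -0.001]
force: [0.1, 1.2, 1.0]
grip_width: 0.35
grip_force: 0.0
```

Request:
send_rows(
  moves=[
    [0, 0, 10, 0, 40],
    [0, 0, 20, 0, 40],
    [0, 0, 30, 0, 50],
    [0, 0, 40, 0, 50],
    [0, 0, 30, 0, 50],
    [0, 0, 0, 0, 50],
    [0, 0, 0, 0, 50],
  ],
)

```text
clock: 6.78
eef_pos: [0.503, 0.1822, 0.2427]
tcp_rot: [0.001, 0.492, 0.871, 0.002]
force: [-0.6, 0.2, -0.7]
grip_width: 0.589
grip_force: 0.0
```

```bash
cat > m.py <<'E'
from rig import *
from h import *
s=snapshot("wrist");im=s["img"];hs=cv2.cvtColor(im,cv2.COLOR_RGB2HSV)
a=im[:,:,::-1];b=snapshot("scene")["img"][120:200,140:320,::-1]
cv2.imwrite("pics/w3.png",a);cv2.imwrite("pics/s3.png",cv2.resize(b,None,fx=4,fy=4,interpolation=cv2.INTER_CUBIC))
np.savez("w3.npz",**s)
E
python3 m.py
```

```text
(no output)
```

View pics/w3.png

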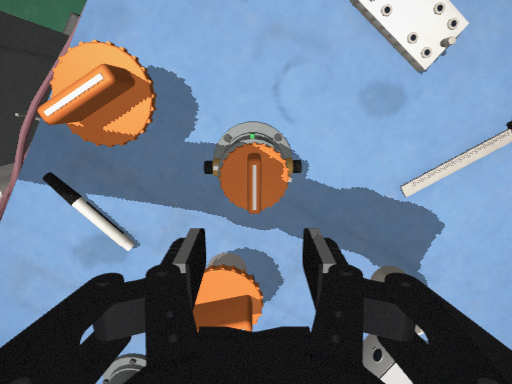

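View pics/s3.png

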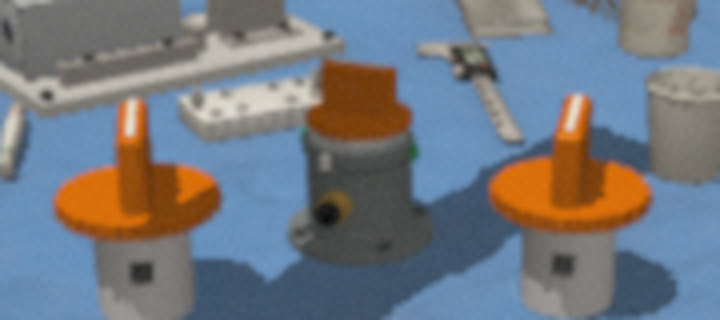

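The wrist view shows the bar from (253,155) to (254,212), in line with the green mark at (253,136). The scene view shows the cap sitting lower, with a small gap under its flange. I'll check the height and angle once before handing in.

Run:
```python
from h import *
from rig import snapshot
s=dict(np.load("w3.npz"));ang=lambda d:np.degrees(np.arctan2(d[1],d[0]))%180
w=cv2.inRange(cv2.cvtColor(s["img"],cv2.COLOR_RGB2HSV),(0,0,120),(180,90,255));r=np.zeros_like(w);r[155:220,245:264]=255
n,l,st,c=cv2.connectedComponentsWithStats(w&r);i=1+st[1:,4].argmax();y,x=np.where(l==i)
v=cv2.fitLine(np.c_[x,y].astype(np.float32),2,0,.01,.01).ravel();print(st[i])
P=v[2:];print("bar ang",ang(ray(s,P+v[:2]*20,.1175)-ray(s,P-v[:2]*20,.1175)))
g=ray(s,(253,136),.066);print("green",ang(g-np.array([.5027,.1828,0])))
a0,_=[None,0]
for z in(.110,.1175,.126): print(z,ray(s,P,z)[:2])   # axis should be .5027,.1828
y0,y1=st[i][1],st[i][1]+st[i][3]
for z in(.110,.1175,.126): print(z,"len",np.linalg.norm(ray(s,(P[0],y0),z)-ray(s,(P[0],y1-1),z)))
t=dict(np.load("top0.npz"))
```

```text
[253 165   4  45 137]
bar ang 121.23687964988545
green 119.37585155408603
0.11 [0.50524082 0.18227034]
0.1175 [0.50406937 0.18411534]
0.126 [0.50274172 0.18620634]
0.11 len 0.04035637279405594
0.1175 len 0.03915693015756387
0.126 len 0.03779756183620628
```

```bash
python3 -c "
from rig import *
print(hand_in())"
```

```text
the job is handed in; nothing more can be done
None
```

The orange cap was pressed down, turned about 84° clockwise and let go: its bar is within about 2° of the green marks, and its measured height fits the locked position. The blue cap was not touched, and the job was handed in at about 7 s.

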